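# Lever the slide stainer up onto its service prop

## Robot

A 6-joint arm with a two-finger parallel gripper is mounted at the origin on the work surface. World frame = base frame: x ahead of the robot, y to its left, z up, the work surface at z = 0. Lengths are in m, angles in degrees, forces in N, time in s.
With the tool pointing down it reaches from about 0.25 to 0.8 m from the base axis. Payload 3.9 kg.
Tool frame: the origin (TCP) lies midway between the tips of the shut fingers; the grasp point (between the pads) lies 19 mm behind it (bot.grip_depth is the distance from the TCP to the grasp point, in m); z points along the fingers, y is the line along which they close (so a half turn about z gives the same grasp; the last joint's range is limited). The gripper opens to 85 mm and grips with 20 to 120 N. Pads are 22 mm wide; open, the fingers measure 114 mm over their backs; the gripper's body (76 mm by 85 mm) begins 54 mm behind the grasp point. The pads swing forward as they close: fully open they stand 13 mm farther back than shut.
Start: joints at [76.433, 14.897, -7.913, 67.191, 0, 90], TCP at [0.123, 0.51, 0.231] pointing down, gripper open.
Joint ranges: [-159.42, 159.42], [-47.68, 98.78], [-73.54, 78.23], [-108.79, 121.32], [-90, 84.71], [-180, 180]. Speed limits (degrees/s): [147.25, 147.25, 180, 180, 180, 180].

## Interface

Orientations are given as a 3x3 rotation matrix whose columns are the frame's x, y, z axes.
In Python, from station import bot, get_obs, snapshot, get_calibration, workorder gives the robot as it stands. The module is installed in compiled form; this text tells all that it offers. Calls block until the motion is done:
- bot.move_ptp(position, orientation): joint-space move of the TCP to a pose.
- bot.move_straight(position, ori=None, v=0.15, f_stop=None): straight line of the TCP; ori=None keeps the orientation; v is the mean speed in m/s. With f_stop (N) it stops when the force on the tool has changed by that much, and returns True; else False.
- bot.move_j(angles): joint-space move.
- bot.gripper_to(opening): finger opening in m; the grip force is fixed at half the most; returns when the fingers have stopped.
- bot.dwell(seconds).
- bot.solve_ik(position, orientation): joint angles nearest the present ones, or None.
- get_obs(): the state.
- snapshot(name): name is "scene" or "top"; returns the picture (384x512x3 uint8, red, green, blue); there is no depth.
- get_calibration(name): a dict with "K" (3x3 intrinsics, pixels), "origin" and "rotation" of the camera in the world. Camera axes: x right, y up, looking along -z (the intrinsics and any distortion apply to the point x, -y, -z); pixel columns grow to the right and rows downward; lengths in m; the calibration is good to about 2 mm. A picture is of the moment at which its call begins. get_calibration takes no time and is no camera call.
A pose or a line that the arm cannot do raises bot.PlanningError and nothing moves.
- workorder.sign_off(): hands the job in; it is judged then, once.
The state is a dict: "t": time; "joint_positions": joint angles; "dq": joint speeds; "tau": joint torques, N m; "eef_pos": TCP position; "eef_rot": TCP orientation; "ft_force": force on the tool from outside, world axes, zero at the start; "ft_torque": the same for the moment, N m; "opening": finger opening in m; "gripper_force": force on a finger pad.
Only numpy, scipy, OpenCV 4.12 (cv2) and the standard library are available. Lean on these libraries where they do the work, as an engineer would, in place of code of your own. Each camera call takes 0.05 s, during which the arm holds its last target. There are 200 camera calls.

## Task

Take the pry bar from its rest, lay it over the fulcrum block and slide its tip under the stainer's red-striped edge until it gently meets the hidden springy stop there. Press the bar's orange end down, no further than needed, until the yellow spring prop slips under the edge, ease the machine down gently onto the prop, then draw the bar out and lay it back across its rest. Work only with the bar: do not touch the machine or the prop with the gripper, do not ram the stop, and leave the jar, tube rack and carton alone.

Things in the scene. Friction and masses are not known exactly. Their poses are not given: they have to be found in the camera images.
- stainer: Slide stainer, loose, 3.6-5.4 kg: white box 210 mm long (its x), 200 wide (y), top at 150, on four feet 30 mm tall (20 across; near ones 15 mm in, 85 either side). Origin: on the bench below the middle of the red-striped bottom edge to be lifted; x points from that edge into the machine, the way the bar goes in; z up. Underside flat, 30 mm up. Never tip it past 6 degrees (edge 22 mm higher).
- edge (a point): Middle of the stainer's red-striped bottom edge, 30 mm above the bench at the start, about 42 mm when propped: shows how far the edge is lifted. Lifting takes about 17 to 30 N here.
- stop: Fixed stop bracket under the stainer; origin and axes as the stainer's at the start. Its rubber bumper (60 mm wide, 2 to 26 mm above the bench) is set on a rod so that its face lies somewhere 28 to 46 mm in from the edge: out of sight, not measured, found by feel. It yields about 2 N per mm. Pressing 1 to 6 N is right; over 12 N is ramming.
- fulcrum: Fixed blue fulcrum block, 34 mm along its x, 60 wide, with a round steel ridge along its y on top, crest 30 mm above the bench. Origin on the bench under the crest's middle. Stands 52 to 60 mm outside the stainer's edge, up to 4 mm off its centre line; x points towards the stainer.
- prop (a joint): Yellow spring prop, in m: a yoke of two prongs 24 mm wide, 42 high, centred 56 mm either side of the stainer's centre line, joined by a strip 8 mm high just outside the edge. About 0 at the start, sprung (6 N) against the stainer's side; when the edge is lifted over 12 mm it slides under by itself and reads about 0.0145.
- prop_mid (a point): Point midway between the two prongs of the prop at the height of their tops (42 mm above the bench); moves with the prop.
- bar_mid (a point): Centre (half-way up) and centre of mass of the loose straight steel pry bar, 340 x 22 x 8 mm, 0.42 kg. x points along the bar to the tip, z up; the other end's 120 mm is the orange handle. Press it about 25 mm from its end, with some 6 to 20 N. Left over the fulcrum with its tip under the edge it stays put, handle in the air: top 60 to 90 mm up, about 30 mm once propped.
- bar_tip (a point): Centre of the bar's tip end face, 170 mm from bar_mid along the bar.
- rest_mid (a point): Fixed tool rest: two blue saddles 20 mm high, 60 wide, 24 thick, 90 mm either side of this point along its x; the bar starts on them. The point is midway between the saddles at the height of their tops (20 mm), where the middle of the bar's underside belongs.
- reagent: Bystander: reagent jar, 56 mm across, 80 mm tall, origin at the centre of its foot.
- rack: Bystander: blue tube rack, 50 by 120 mm, 95 mm tall with its tubes, origin at the centre of its foot.
- carton: Bystander: white carton 60 by 100 by 50 mm, origin at the centre of its foot.
- prop_guide: Fixed grey guide blocks carrying the yellow prop, 14 mm high, 39 to 73 mm either side of the centre line, 37 to 87 mm outside the edge. Origin and axes as the stainer's at the start.
There are look-alikes about, which are no part of the job. What is shaped like the prop_guide but turquoise is not meant.

How it is judged:
By the outcome, as a careful person would: the job done as asked, in the order asked, and still so for the second after the job is handed in, with the robot touching nothing.
It also fails if it takes over 67 s, if anything falls off the work surface, if the arm or the gripper's body presses on something with over 40 N, if the wrist force passes 120 N, or if a joint passes its speed limit or range.

## Working session

There is one attempt and no reset: what is moved stays moved. The work goes in short steps, each a Python script; the robot and the scene stay as the last script left them, time stands still between calls to the robot, and variables do not carry over. Pictures are saved under pics/ and viewed, at most 10 in all, crops included, and the job is handed in when it is done.

```bash
mkdir -p pics; ls; python3 - <<'E'
from station import *
import cv2
for n in("scene","top"):
    im=snapshot(n); cv2.imwrite(f"pics/{n}0.png",im[...,::-1])
    c=get_calibration(n); print(n,c)
o=get_obs(); print(o["t"],o["ft_force"],o["eef_rot"])
E
```

```text
pics
scene {'K': array([[374.52005162,   0.        , 256.03145942],
       [  0.        , 374.52005162, 187.13679145],
       [  0.        ,   0.        ,   1.        ]]), 'origin': array([ 0.97627502, -0.33813436,  1.09553353]), 'rotation': array([[ 0.49998062, -0.80252962,  0.32552355],
       [ 0.86595889,  0.46831016, -0.17550154],
       [-0.0116008 ,  0.36963738,  0.92910367]])}
top {'K': array([[476.16759441,   0.        , 260.65983455],
       [  0.        , 476.16759441, 184.44291338],
       [  0.        ,   0.        ,   1.        ]]), 'origin': array([ 0.52704032, -0.10926749,  1.36223359]), 'rotation': array([[-0.01725738,  0.99712875, -0.07373226],
       [-0.99984991, -0.01709741,  0.00280029],
       [ 0.00153162,  0.07376952,  0.99727414]])}
0.1 [0.03503944 0.09284422 0.01934604] [[-9.72096298e-01  2.34581829e-01 -3.89838731e-04]
 [ 2.34582150e-01  9.72094693e-01 -1.76687357e-03]
 [-3.55162711e-05 -1.80902046e-03 -9.99998363e-01]]
```

View pics/scene0.png

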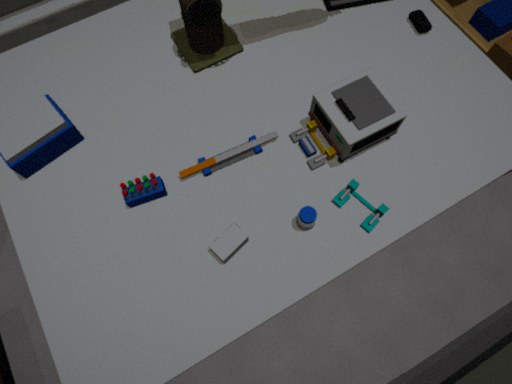

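View pics/top0.png

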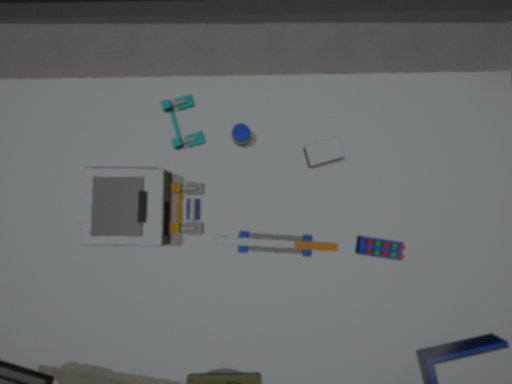

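The scene view shows the stainer at about (355,115) with the yellow prop at (320,135) and the blue fulcrum at (307,147). The bar lies on its rest from (180,176) to (277,135), tip towards the stainer. In the top view the bar runs from (337,247) to its tip at (217,239), the striped edge is near column 168, and the fulcrum is near (193,209). The turquoise yoke at (183,122) is the decoy.

```bash
cat > h.py <<'E'
import numpy as np, cv2
from station import *
def ray(n,px,z):
    c=get_calibration(n);K=c["K"]
    d=np.array([(px[0]-K[0,2])/K[0,0],-(px[1]-K[1,2])/K[1,1],-1.]);d=c["rotation"]@d
    return c["origin"]+d*(z-c["origin"][2])/d[2]
def comps(n,im,lo,hi,amin=8):
    m=cv2.inRange(cv2.cvtColor(im,cv2.COLOR_RGB2HSV),lo,hi)
    k,l,s,c=cv2.connectedComponentsWithStats(m)
    return [(s[i,4],c[i],cv2.minAreaRect(np.argwhere(l==i)[:,::-1].astype(np.float32))) for i in range(1,k) if s[i,4]>=amin]
C=dict(yellow=((18,120,90),(32,255,255)),blue=((100,90,50),(122,255,255)),orange=((8,150,90),(17,255,255)),red=((0,130,50),(5,255,255)))
E
python3 - <<'E'
from h import *
for n in("top","scene"):
    im=cv2.imread(f"pics/{n}0.png")[...,::-1].copy()
    for k in C:
        for a,c,r in comps(n,im,*C[k]):
            z=.02 if k!="yellow" else .04
            p=ray(n,c,z)
            if -.35<p[1]<.35 and p[0]>.25: print(n,k,a,c.round(1),p.round(3),np.round(r[1],1),round(r[2]))
im=cv2.imread("pics/top0.png")
a=cv2.resize(im[160:260,75:235],None,fx=5,fy=5,interpolation=cv2.INTER_CUBIC)
cv2.imwrite("pics/c1.png",cv2.convertScaleAbs(a,alpha=1.6))
im=cv2.imread("pics/scene0.png")
a=cv2.resize(im[65:190,250:415],None,fx=4.8,fy=4.8,interpolation=cv2.INTER_CUBIC)
cv2.imwrite("pics/c2.png",cv2.convertScaleAbs(a,alpha=1.6))
E
```

```text
top yellow 266 [176.3 208.5] [0.562 0.122 0.04 ] [10.3 48.2] 1
top yellow 241 [313.5 245.3] [ 0.454 -0.256  0.04 ] [40.3  7.2] 2
top blue 253 [240.5 132.1] [ 0.777 -0.058  0.02 ] [17.4 17. ] 63
top blue 36 [187.5 208.9] [0.561 0.094 0.02 ] [19.  1.] 90
top blue 57 [197.  208.7] [0.561 0.067 0.02 ] [19.  2.] 90
top blue 44 [243.4 233.7] [ 0.489 -0.062  0.02 ] [5. 7.] 90
top blue 47 [307.1 237.5] [ 0.475 -0.241  0.02 ] [5. 8.] 90
top blue 50 [242.7 248.5] [ 0.448 -0.06   0.02 ] [5. 8.] 90
top blue 47 [306.4 252.6] [ 0.433 -0.238  0.02 ] [5. 7.] 90
top orange 12 [329.5 249. ] [ 0.442 -0.303  0.02 ] [11.  0.] 180
scene yellow 41 [311.5 123.6] [0.505 0.128 0.04 ] [7.1 6.4] 45
scene yellow 66 [317.8 142. ] [0.572 0.108 0.04 ] [22.5  2.9] 55
scene yellow 48 [330.4 150.5] [0.617 0.125 0.04 ] [6.9 6.7] 56
scene blue 28 [252.  137.8] [ 0.443 -0.06   0.02 ] [3.7 7.1] 68
scene blue 33 [311.1 144.1] [0.56  0.094 0.02 ] [17.2  1.7] 56
scene blue 54 [304.3 147.4] [0.558 0.068 0.02 ] [17.2  3. ] 55
scene blue 49 [257.6 148.5] [ 0.486 -0.063  0.02 ] [7.2 7.2] 63
scene blue 25 [201.  159.3] [ 0.428 -0.239  0.02 ] [3.1 7.2] 63
scene blue 49 [206.3 170.8] [ 0.473 -0.242  0.02 ] [6.7 8. ] 63
scene blue 238 [307.6 214.2] [ 0.753 -0.045  0.02 ] [17.  16.1] 27
scene orange 246 [197.  167.3] [ 0.447 -0.262  0.02 ] [ 6.7 38.1] 67
```

View pics/c1.png

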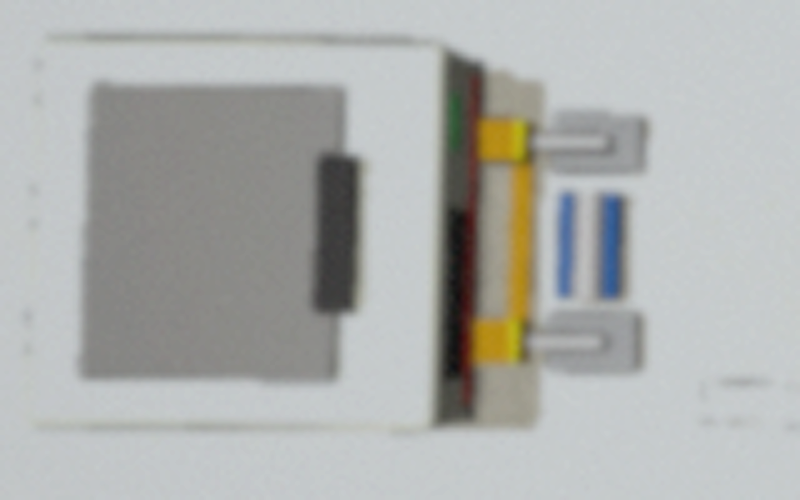

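View pics/c2.png

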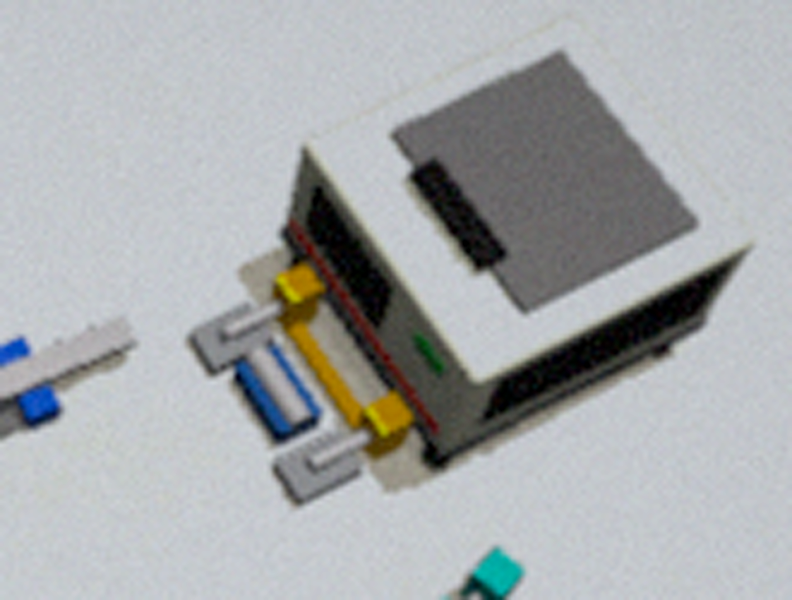

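```bash
python3 - <<'E'
from h import *
f=lambda x,y:(75+x/5-.4,160+y/5-.4)
g=lambda x,y:(250+x/4.8-.4,65+y/4.8-.4)
def show(n,t,a,b,z):
    A,B=ray(n,a,z),ray(n,b,z);d=B-A
    print(t,n,A.round(4),B.round(4),"mid",((A+B)/2).round(4),"len %.3f ang %.2f"%(np.hypot(d[0],d[1]),np.degrees(np.arctan2(d[1],d[0]))))
show("top","edge",f(482,65),f(467,405),.033)
show("scene","edge",g(290,222),g(437,430),.033)
show("top","guides out",f(647,145),f(643,343),.014)
show("top","guidetop/bot",f(600,110),f(600,373),.014)
show("top","prongface",f(527,140),f(522,340),.042)
show("top","boxtop near",f(445,42),f(434,428),.15)
show("top","boxtop side hi",f(45,38),f(440,42),.15)
show("top","boxtop side lo",f(32,426),f(434,428),.15)
show("scene","boxtop near",g(305,148),g(478,380),.15)
show("scene","boxtop side",g(478,380),g(752,243),.15)
show("top","fulc ridge",f(588,195),f(588,297),.030)
show("scene","fulc ridge",g(257,347),g(303,425),.030)
im=cv2.imread("pics/top0.png")[...,::-1].copy()
m=cv2.inRange(cv2.cvtColor(im,cv2.COLOR_RGB2HSV),(6,110,60),(34,255,255));m[:235]=0;m[:,:280]=0;m[258:]=0
q=np.argwhere(m)[:,::-1];print("orange x range",q.min(0),q.max(0))
c=q.mean(0);print("handle ctr",ray("top",c,.028))
gray=im.astype(int).sum(2)
print(gray[233:250,212:224:1].tolist()[3:10])
im=cv2.imread("pics/scene0.png")[...,::-1].copy()
m=cv2.inRange(cv2.cvtColor(im,cv2.COLOR_RGB2HSV),(6,110,60),(34,255,255));m[:150]=0;m[:,:170]=0;m[:,220:]=0
q=np.argwhere(m)[:,::-1];print("handle ctr sc",ray("scene",q.mean(0),.027))
show("scene","bar tip",g(125,318),g(135,345),.028)
E
```

```text
edge top [0.6629 0.1378 0.033 ] [0.4735 0.1467 0.033 ] mid [0.5682 0.1422 0.033 ] len 0.190 ang 177.29
edge scene [0.4584 0.1534 0.033 ] [0.6417 0.1491 0.033 ] mid [0.55   0.1512 0.033 ] len 0.183 ang -1.33
guides out top [0.6177 0.0479 0.014 ] [0.5058 0.0511 0.014 ] mid [0.5617 0.0495 0.014 ] len 0.112 ang 178.36
guidetop/bot top [0.638  0.0744 0.014 ] [0.4894 0.0754 0.014 ] mid [0.5637 0.0749 0.014 ] len 0.149 ang 179.60
prongface top [0.6197 0.1112 0.042 ] [0.5091 0.1145 0.042 ] mid [0.5644 0.1129 0.042 ] len 0.111 ang 178.30
boxtop near top [0.6631 0.1349 0.15  ] [0.467  0.1409 0.15  ] mid [0.565  0.1379 0.15  ] len 0.196 ang 178.25
boxtop side hi top [0.6687 0.3394 0.15  ] [0.6631 0.1374 0.15  ] mid [0.6659 0.2384 0.15  ] len 0.202 ang -91.56
boxtop side lo top [0.4715 0.344  0.15  ] [0.467  0.1409 0.15  ] mid [0.4692 0.2425 0.15  ] len 0.203 ang -91.28
boxtop near scene [0.4747 0.1369 0.15  ] [0.6635 0.1352 0.15  ] mid [0.5691 0.1361 0.15  ] len 0.189 ang -0.53
boxtop side scene [0.6635 0.1352 0.15  ] [0.6705 0.3334 0.15  ] mid [0.667  0.2343 0.15  ] len 0.198 ang 88.00
fulc ri
[... 190 characters left out ...]
] len 0.065 ang -4.83
orange x range [295 241] [336 250]
handle ctr [ 0.45297076 -0.26116242  0.028     ]
[[378, 379, 373, 364, 371, 371, 363, 349, 340, 332, 328, 327], [377, 378, 374, 360, 367, 372, 370, 363, 355, 358, 354, 350], [377, 379, 370, 359, 370, 376, 375, 376, 375, 373, 372, 375], [381, 377, 373, 363, 367, 376, 376, 378, 379, 380, 377, 380], [378, 379, 377, 370, 372, 377, 378, 375, 377, 377, 380, 376], [381, 380, 379, 378, 377, 377, 380, 380, 378, 379, 380, 378], [379, 377, 376, 372, 375, 375, 378, 380, 376, 376, 376, 376]]
handle ctr sc [ 0.45130379 -0.26334419  0.027     ]
bar tip scene [0.4634 0.0175 0.028 ] [0.4847 0.0126 0.028 ] mid [0.4741 0.015  0.028 ] len 0.022 ang -13.12
```

```bash
cat >> h.py <<'E'
F=np.array([.5617,.0793,.030]); YAW=np.radians(88.4); D=.020
RP=np.array([.460,-.152,.024]); RYAW=np.radians(85.4); SG=1
def pose(P,yaw,s,sg=None):
    sg=SG if sg is None else sg; s=np.radians(s); h=np.array([np.cos(yaw),np.sin(yaw),0]); k=np.array([0,0,1.])
    u=h*np.cos(s)-k*np.sin(s); n=h*np.sin(s)+k*np.cos(s); x=sg*u; z=-n
    return np.array(P)-n*D, np.column_stack([x,np.cross(z,x),z])
def onbar(L,s,gap=0,dx=.0008):   # bar laid over the crest, mid L behind it
    r=np.radians(s); h=np.array([np.cos(YAW),np.sin(YAW),0]); k=np.array([0,0,1.])
    return F+[dx,0,0]+(h*np.sin(r)+k*np.cos(r))*(.004+gap)-(h*np.cos(r)-k*np.sin(r))*L
def st(t=""):
    o=get_obs(); print(t,"t%.2f"%o["t"],o["eef_pos"].round(4),"F",o["ft_force"].round(2),"M",o["ft_torque"].round(2),"op %.4f"%o["opening"],"gf %.1f"%o["gripper_force"]); return o
E
python3 - <<'E'
from h import *
for sg in(1,-1):
    for P,y,s in[(RP+[0,0,.08],RYAW,0),(RP,RYAW,0),(onbar(.15,12.5,.05),YAW,12.5),(onbar(.066,12.5),YAW,12.5),(onbar(.07,-2),YAW,-2)]:
        q=bot.solve_ik(*pose(P,y,s,sg)); print(sg,None if q is None else np.round(q,1))
E
```

```text
1 [-18.3  17.6 -28.1  44.3   0.   76.3]
1 [-18.3  23.5 -34.   32.5   0.   76.3]
1 [  1.   24.  -16.9  49.6 -12.5  92.6]
1 [  8.2  29.  -20.2  43.  -12.3 100. ]
1 [ -0.1  28.6 -22.7  38.6   2.   91.5]
-1 [ -18.3   17.6  -28.1   44.3    0.  -103.7]
-1 [ -18.3   23.5  -34.    32.5    0.  -103.7]
-1 [  1.   24.  -16.9  49.6 -12.5 -87.4]
-1 [  8.2  29.  -20.2  43.  -12.3 -80. ]
-1 [ -0.1  28.6 -22.7  38.6   2.  -88.5]
```

```bash
python3 - <<'E'
from h import *
p,R=pose(RP+[0,0,.08],RYAW,0); bot.move_ptp(p,R)
im=snapshot("top")
p,R=pose(RP,RYAW,0); bot.move_straight(p,v=.08,f_stop=6); st("down")
bot.gripper_to(.0); st("grip")
bot.move_straight(p+[0,0,.09],v=.12); bot.dwell(.2); st("lift")
bot.move_ptp(*pose(onbar(.15,12.5,.05),YAW,12.5)); bot.dwell(.2); st("over")
for n in("top","scene"):
    im=snapshot(n); cv2.imwrite(f"pics/{n}1.png",im[...,::-1])
a=cv2.imread("pics/top1.png")[150:270,130:290]; b=cv2.imread("pics/scene1.png")[80:200,220:380]
a,b=[cv2.convertScaleAbs(cv2.resize(x,None,fx=2.5,fy=2.5,interpolation=cv2.INTER_CUBIC),alpha=1.6) for x in(a,b)]
cv2.imwrite("pics/c3.png",np.hstack([a,b]))
E
```

```text
down t3.98 [ 0.4605 -0.1522  0.0044] F [ 0.16 -0.53  0.06] M [-0.01  0.01 -0.03] op 0.0852 gf 0.0
grip t4.58 [ 0.4603 -0.1521  0.0043] F [-0.79 -0.57  3.76] M [0.05 0.07 0.09] op 0.0208 gf 58.8
lift t5.68 [ 0.4593 -0.1518  0.0931] F [-0.19 -0.44 -3.22] M [0.04 0.02 0.07] op 0.0209 gf 58.8
over t6.49 [ 0.5576 -0.0608  0.0955] F [ 0.42  0.13 -4.42] M [ 0.36 -0.01 -0.01] op 0.0207 gf 58.9
```

View pics/c3.png

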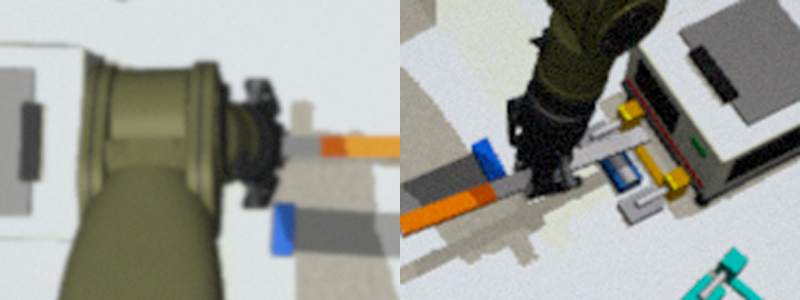

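The left (top) half shows the arm over the prop with the bar gripped. The right (scene) half shows the bar above the fulcrum with its tip at about pixel (318,136), between the prongs. Next I lower it to the crest by feel.

```bash
python3 - <<'E'
from h import *
P=onbar(.15,12.5,.05); r=np.radians(12.5)
u=np.array([np.cos(YAW)*np.cos(r),np.sin(YAW)*np.cos(r),-np.sin(r)])
tip=P+.17*u; print("tip expected",tip.round(4),"seen",ray("scene",(318,136),tip[2]+.004).round(4))
p,R=pose(onbar(.135,12.5,.006),YAW,12.5); bot.move_straight(p,R,v=.08); bot.dwell(.2); st("near")
hit=bot.move_straight(pose(onbar(.135,12.5,-.006),YAW,12.5)[0],v=.012,f_stop=1.5)
o=st("crest %s"%hit)
gap=(o["eef_pos"]-pose(onbar(.135,12.5,0),YAW,12.5)[0])
print("off from nominal contact",gap.round(4))
E
```

```text
tip expected [0.5634 0.1105 0.0784] seen [0.5708 0.1022 0.0824]
near t7.53 [ 0.5594 -0.0547  0.0501] F [ 0.51 -0.34 -3.35] M [ 0.37  0.01 -0.  ] op 0.0210 gf 58.8
crest True t8.20 [ 0.5581 -0.0562  0.041 ] F [ 0.42 -0.57 -1.23] M [ 0.47 -0.21 -0.07] op 0.0208 gf 59.1
off from nominal contact [-0.0006 -0.0003 -0.0026]
```

```bash
python3 - <<'E'
from h import *
im=snapshot("scene"); cv2.imwrite("pics/scene2.png",im[...,::-1])
c=cv2.resize(im[105:180,240:340,::-1],None,fx=8,fy=8,interpolation=cv2.INTER_CUBIC)
def proj(X):
    c=get_calibration("scene");v=c["rotation"].T@(np.array(X)-c["origin"]);K=c["K"]
    return np.array([K[0,2]+K[0,0]*v[0]/-v[2],K[1,2]-K[1,1]*v[1]/-v[2]])
c=cv2.convertScaleAbs(c,alpha=1.6)
P=onbar(.135,12.5,-.0026);r=np.radians(12.5);h=np.array([np.cos(YAW),np.sin(YAW),0]);w=np.array([h[1],-h[0],0])
u=h*np.cos(r)-np.array([0,0,np.sin(r)]);n=h*np.sin(r)+np.array([0,0,np.cos(r)])
for d in(-.17,-.05,.17):
    for e in(-.011,.011):
        q=proj(P+d*u+e*w+.004*n);print(d,e,q.round(1)); cv2.circle(c,tuple(((q-[240,105]+.5)*8).astype(int).tolist()),3,(0,0,255),-1)
cv2.imwrite("pics/c4.png",c)
E
```

```text
-0.17 -0.011 [221.6 174.4]
-0.17 0.011 [225.  180.6]
-0.05 -0.011 [257.1 160.8]
-0.05 0.011 [260.6 166.6]
0.17 -0.011 [315.7 138.4]
0.17 0.011 [319.4 143.6]
```

View pics/c4.png

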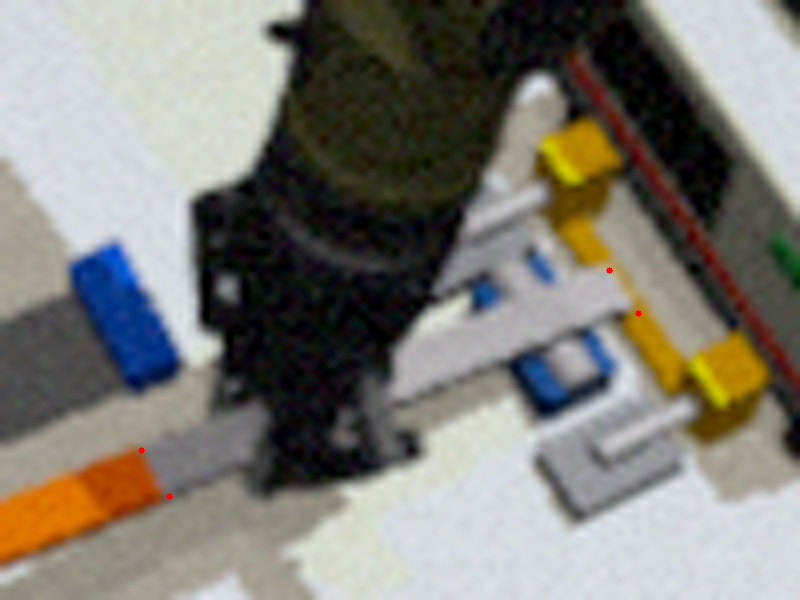

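The overlay dots fall on the tip corners at (610,270) and (638,313), so the geometry is right to within about 2 mm. Now I insert the bar.

```bash
python3 - <<'E'
from h import *
g=-.0014
bot.move_straight(pose(onbar(.135,12.5,g),YAW,12.5)[0],v=.02); 
bot.move_straight(pose(onbar(.118,12.5,g),YAW,12.5)[0],v=.04); bot.dwell(.2); st("pre")
hit=bot.move_straight(pose(onbar(.06,12.5,g),YAW,12.5)[0],v=.014,f_stop=2.2)
o=st("stop %s"%hit); bot.dwell(.2); st()
d=np.array([np.cos(YAW),np.sin(YAW),0])
p0=pose(onbar(.06,12.5,g),YAW,12.5)[0]
print("L about",.06+(p0-o["eef_pos"])@d/np.cos(np.radians(12.5)))
E
```

```text
pre t9.30 [ 0.5591 -0.0395  0.0385] F [-1.08  1.43 -2.96] M [ 0.75  0.02 -0.02] op 0.0208 gf 59.0
stop True t10.43 [ 0.559  -0.0336  0.0367] F [ 1.12  0.1  -1.62] M [ 0.52 -0.26 -0.08] op 0.0210 gf 59.1
 t10.62 [ 0.5588 -0.0337  0.0362] F [ 1.98  0.95 -2.48] M [ 0.66 -0.38 -0.13] op 0.0206 gf 59.2
L about 0.11181853307705003
```

```bash
python3 - <<'E'
from h import *
def avg(t,n=8):
    a=[]
    for i in range(n): bot.dwell(.04); o=get_obs(); a.append(np.r_[o["ft_force"],o["ft_torque"]])
    a=np.array(a); print(t,o["eef_pos"].round(4),a.mean(0).round(2),"sd",a.std(0).round(2))
avg("here")
o=get_obs(); p=o["eef_pos"]; d=np.array([np.cos(YAW),np.sin(YAW),0])
bot.move_straight(p-d*.006+[0,0,.002],v=.03); avg("back 6 up 2")
p=get_obs()["eef_pos"];bot.move_straight(p+[0,0,.003],v=.03); avg("up 3 more")
E
```

```text
here [ 0.5584 -0.0338  0.0361] [ 1.87  0.61 -1.03  0.75 -0.45 -0.13] sd [0.38 0.48 0.35 0.04 0.02 0.03]
back 6 up 2 [ 0.5577 -0.0399  0.038 ] [-0.73 -0.47 -1.31  0.45  0.13  0.06] sd [0.37 0.32 0.45 0.04 0.02 0.02]
up 3 more [ 0.5577 -0.0399  0.0409] [-0.05 -0.36 -4.14  0.37 -0.03 -0.02] sd [0.37 0.62 0.52 0.03 0.03 0.04]
```

```bash
cat >> h.py <<'E'
def avg(t,n=6):
    a=[]
    for i in range(n): bot.dwell(.03); o=get_obs(); a.append(np.r_[o["ft_force"],o["ft_torque"]])
    a=np.array(a); print(t,"t%.1f"%o["t"],o["eef_pos"].round(4),a.mean(0).round(2)); return a.mean(0)
E
python3 - <<'E'
from h import *
g=.0012;s=13.5
bot.move_straight(*pose(onbar(.122,s,g),YAW,s),v=.03); avg("pre")
hit=bot.move_straight(pose(onbar(.060,s,g),YAW,s)[0],v=.015,f_stop=2.6)
avg("stop %s"%hit)
o=get_obs();d=np.array([np.cos(YAW),np.sin(YAW),0])
print("L about",.06+(pose(onbar(.06,s,g),YAW,s)[0]-o["eef_pos"])@d/np.cos(np.radians(s)))
im=snapshot("scene"); cv2.imwrite("pics/scene3.png",im[...,::-1])
E
```

```text
pre t12.7 [ 0.559  -0.0427  0.0441] [-0.22 -0.36 -4.04  0.42 -0.   -0.  ]
stop True t16.2 [0.5601 0.0115 0.0301] [ 1.36 -1.55  1.7  -0.02 -0.35 -0.  ]
L about 0.0662039979429582
```

```bash
python3 - <<'E'
from h import *
im=cv2.imread("pics/scene3.png")
cv2.imwrite("pics/c5.png",cv2.convertScaleAbs(cv2.resize(im[100:190,230:350],None,fx=6.6,fy=6.6,interpolation=cv2.INTER_CUBIC),alpha=1.7))
avg("now")
E
```

```text
now t16.4 [0.56   0.0115 0.0299] [ 2.43 -2.32  2.4  -0.2  -0.6  -0.01]
```

View pics/c5.png

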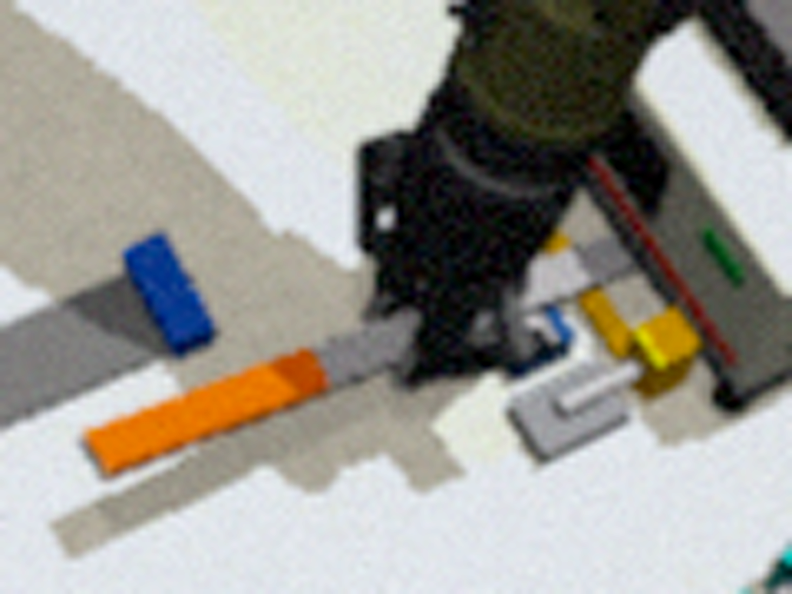

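The bar runs over the fulcrum and under the edge, with its top passing below the red stripe at (640,240), and the gripper is clear of the prop. I still need to separate the push from the stop from friction on the crest.

```bash
python3 - <<'E'
from h import *
s=13.5
p=get_obs()["eef_pos"];r=np.radians(s);u=np.array([np.cos(YAW)*np.cos(r),np.sin(YAW)*np.cos(r),-np.sin(r)])
bot.move_straight(p+[0,0,.0015],v=.02);avg("up1.5")
bot.move_straight(p+[0,0,.0025],v=.02);avg("up2.5")
q=p+np.array([0,0,.0025])
bot.move_straight(q-u*.002,v=.02);avg("back2")
bot.move_straight(q-u*.006,v=.02);avg("back6")
E
```

```text
up1.5 t16.9 [0.559  0.0115 0.0308] [ 0.91 -1.98 -2.66  0.03 -0.22 -0.12]
up2.5 t17.4 [0.5596 0.0115 0.0322] [ 0.03 -1.86 -3.45  0.02 -0.09 -0.05]
back2 t17.8 [0.5599 0.0097 0.0328] [-0.06  0.19 -4.04  0.4  -0.    0.01]
back6 t18.4 [0.5598 0.0057 0.0337] [-0.19  0.03 -4.24  0.4  -0.01  0.03]
```

```bash
python3 - <<'E'
from h import *
p=get_obs()["eef_pos"];s=13.5;r=np.radians(s);h=np.array([np.cos(YAW),np.sin(YAW),0]);u=h*np.cos(r)-np.array([0,0,np.sin(r)]);n=h*np.sin(r)+np.array([0,0,np.cos(r)])
q=p+u*.0065; e=pose(onbar(0.07,s,0),YAW,s)[0]; L=.07-(q-e)@u; g=(q-e)@n
print("L,g",L,g)
bot.move_straight(q,v=.015); avg("touch")
for s,dg in((11.5,-.0005),(10.5,-.0012),(9.5,-.0018)):
    hit=bot.move_straight(*pose(onbar(L,s,g+dg),YAW,s),v=.01,f_stop=5); a=avg(f"s{s} {hit}")
    if hit or a[2]>0: break
E
```

```text
L,g 0.06598887215349827 0.0024376255740967403
touch t19.1 [0.56   0.0118 0.0323] [ 0.03 -2.51 -3.37 -0.06 -0.    0.01]
s11.5 False t19.8 [0.5604 0.0117 0.0293] [-0.32 -1.85 -4.25 -0.23  0.11  0.03]
s10.5 False t20.3 [0.5606 0.0118 0.0276] [-1.2  -2.13 -2.46 -0.16  0.26  0.04]
s9.5 False t20.9 [0.5606 0.0117 0.0258] [-1.77 -1.66 -0.93 -0.13  0.38  0.09]
```

```bash
python3 - <<'E'
from h import *
L,g=.066,.0024
for s in(8.8,8.1):
    hit=bot.move_straight(*pose(onbar(L,s,g-.0018),YAW,s),v=.01,f_stop=4); a=avg(f"s{s} {hit}")
    if hit: break
bot.gripper_to(.045); avg("open")
p=get_obs()["eef_pos"]; bot.move_straight(p+[0,-.012,.075],v=.1)
bot.gripper_to(0)
# above press point, vertical
P=onbar(.195+ -.05,8,.0)  # placeholder height check
r=np.radians(8); h=np.array([np.cos(YAW),np.sin(YAW),0])
B=F+np.array([.0008,0,0])-h*(.211)          # press point: 25 mm from bar end
_,R=pose([0,0,0],YAW,0)
bot.move_ptp(np.array([B[0],B[1],.11]),R); avg("above")
im=snapshot("scene"); cv2.imwrite("pics/scene4.png",im[...,::-1]); im2=snapshot("top"); cv2.imwrite("pics/top4.png",im2[...,::-1])
a=cv2.resize(im[100:190,190:350,::-1],None,fx=5,fy=3.33*1.5,interpolation=cv2.INTER_CUBIC)
cv2.imwrite("pics/c6.png",cv2.convertScaleAbs(a,alpha=1.7))
E
```

```text
s8.8 False t21.3 [0.5606 0.0118 0.0249] [-2.12 -1.36 -0.38 -0.11  0.4   0.11]
s8.1 False t21.8 [0.5606 0.0118 0.024 ] [-1.83 -1.61 -0.4  -0.09  0.37  0.07]
open t22.3 [0.5608 0.0119 0.0241] [-0.18 -0.02 -0.17  0.12 -0.01 -0.  ]
above t24.5 [ 0.5566 -0.1303  0.1098] [-0.    0.43  0.05  0.01 -0.02 -0.02]
```

View pics/c6.png

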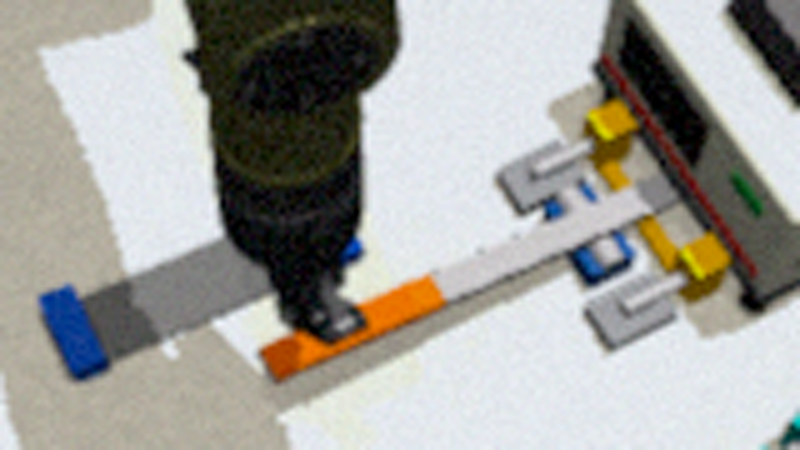

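The bar lies over the fulcrum with its tip under the edge, handle in the air (end at crop (280,365)), and the closed gripper is above the handle. Now I press in steps while watching the prop.

```bash
cat >> h.py <<'E'
def yel():
    im=snapshot("scene"); m=cv2.inRange(cv2.cvtColor(im,cv2.COLOR_RGB2HSV),(15,110,60),(34,255,255))[115:165,300:345]
    q=np.argwhere(m)[:,::-1]; return np.r_[q.mean(0)+[300,115],len(q)],im
E
python3 - <<'E'
from h import *
b,_=yel(); print("base",b.round(2))
p=get_obs()["eef_pos"]
hit=bot.move_straight([p[0],p[1],.05],v=.03,f_stop=2.5)
z0=get_obs()["eef_pos"][2]; f=avg("contact %s"%hit,3)
d=0
while d<.046:
    d+=.006 if d<.023 else .002
    bot.move_straight([p[0],p[1],z0-d],v=.03); 
    if d>.023: bot.dwell(.1)
    y,im=yel(); o=get_obs(); print("d%.3f z%.4f F"%(d,o["eef_pos"][2]),o["ft_force"].round(1),"t%.1f"%o["t"],y.round(2))
    if np.hypot(*(y-b)[:2])>2.2 or o["ft_force"][2]>30: break
cv2.imwrite("pics/scene5.png",im[...,::-1])
E
```

```text
base [320.46 140.25 224.  ]
contact True t26.1 [ 0.5565 -0.131   0.0656] [ 0.37 -0.07  4.05 -0.09 -0.05  0.  ]
d0.006 z0.0600 F [-1.2 -2.3  6.2] t26.5 [320.6  140.24 224.  ]
d0.012 z0.0542 F [-1.2 -3.5  5.8] t26.9 [320.82 140.45 228.  ]
d0.018 z0.0483 F [-0.2 -3.9  6. ] t27.3 [320.76 140.42 224.  ]
d0.024 z0.0430 F [-0.4 -5.3  9.3] t27.8 [320.83 140.24 224.  ]
d0.026 z0.0415 F [-1.3 -4.4 12.1] t28.2 [320.78 140.13 225.  ]
d0.028 z0.0397 F [-1.7 -5.6 12.6] t28.6 [320.82 140.32 234.  ]
d0.030 z0.0378 F [-1.7 -5.5 12.9] t29.0 [320.82 140.2  230.  ]
d0.032 z0.0359 F [-1.5 -5.1 13.4] t29.4 [320.81 140.16 232.  ]
d0.034 z0.0340 F [-1.3 -5.6 13. ] t29.8 [320.83 140.42 230.  ]
d0.036 z0.0317 F [ 0.4 -5.8 11.2] t30.2 [322.75 139.25 165.  ]
```

```bash
python3 - <<'E'
from h import *
bot.dwell(.15); y,_=yel(); print(y.round(2))
p=get_obs()["eef_pos"]; z=p[2]
while True:
    z+=.0015; bot.move_straight([p[0],p[1],z],v=.01); o=get_obs(); print("z%.4f"%o["eef_pos"][2],o["ft_force"].round(1),"t%.1f"%o["t"])
    if o["ft_force"][2]<.7 or z>p[2]+.035: break
bot.move_straight([p[0],p[1],z+.02],v=.06); 
y,im=yel(); print(y.round(2)); st()
cv2.imwrite("pics/scene6.png",im[...,::-1])
a=cv2.resize(im[100:190,190:350,::-1],None,fx=5,fy=5,interpolation=cv2.INTER_CUBIC)
cv2.imwrite("pics/c7.png",cv2.convertScaleAbs(a,alpha=1.7))
E
```

```text
[322.83 139.4  162.  ]
z0.0330 [-0.4 -2.1  3.5] t31.1
z0.0343 [ 0.3 -0.1  0.2] t31.4
[323.4  140.32 166.  ]
 t31.93 [ 0.5592 -0.1333  0.0549] F [ 0.06  0.19 -0.3 ] M [-0.    0.05  0.  ] op -0.0002 gf 0.0
```

View pics/c7.png

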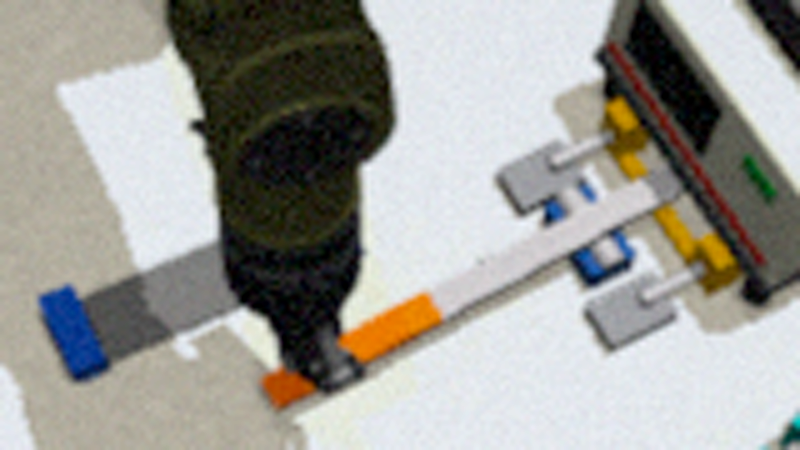

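The prop's prongs now sit under the edge at crop (620,115) and (715,250), and the bar lies nearly level. I regrip at bar_mid, checking the bar's line first.

```bash
python3 - <<'E'
from h import *
im=cv2.imread("pics/scene6.png")[...,::-1]
print("end",ray("scene",(245.5+.5,178),.033).round(4),"boundary",ray("scene",(190+428/5-.4,100+307/5-.4),.0365).round(4))
bot.move_straight([.5575,-.1333,.10],v=.12); bot.gripper_to(.06)
s=-1.4; P=onbar(.066,s)
print(P.round(4)); p,R=pose(P,YAW,s)
bot.move_ptp(p+[0,0,.06],R); im=snapshot("scene"); cv2.imwrite("pics/scene7.png",im[...,::-1])
m=cv2.inRange(cv2.cvtColor(im.copy(),cv2.COLOR_RGB2HSV),(6,110,60),(30,255,255)); m[:,:225]=0;m[:,290:]=0;m[:140]=0;m[200:]=0
q=np.argwhere(m)[:,::-1].astype(np.float32); r=cv2.minAreaRect(q); print(len(q),r)
c=ray("scene",q.mean(0),.0345); bx=cv2.boxPoints(r); 
e=[ray("scene",x,.0345) for x in bx]; print("handle ctr",c.round(4),"expected",(P-.11*np.array([np.cos(YAW),np.sin(YAW),0])).round(4)); print(np.round(e,4)); st()
E
```

```text
end [ 0.5621 -0.149   0.033 ] boundary [ 0.5592 -0.0423  0.0365]
[0.5607 0.0132 0.0324]
296 ((259.97406005859375, 169.5138397216797), (7.8235297203063965, 38.05882263183594), 61.927513122558594)
handle ctr [ 0.5598 -0.098   0.0345] expected [ 0.5576 -0.0967  0.0324]
[[ 0.5467 -0.1568  0.0345]
 [ 0.5464 -0.0355  0.0345]
 [ 0.5727 -0.0379  0.0345]
 [ 0.5726 -0.1583  0.0345]]
 t33.75 [0.561  0.0132 0.0727] F [ 0.7  -0.41 -0.19] M [0.02 0.   0.07] op 0.0601 gf 0.0
```

```bash
python3 - <<'E'
from h import *
import h as H
H.YAW=np.radians(89.0)
s=-1.4; g=lambda L,s,gap=0: pose(onbar(L,s,gap,dx=.0006),H.YAW,s)
bot.move_straight(*g(.0665,s),v=.06,f_stop=5); avg("down")
bot.gripper_to(0); a=avg("grip")
for s in(1,4): bot.move_straight(*g(.0665,s,.0008),v=.02); avg(f"s{s}",3)
hit=bot.move_straight(*g(.10,4,.0012),v=.04,f_stop=8); avg(f"drawn {hit}",3)
hit=bot.move_straight(*g(.165,4,.003),v=.08,f_stop=10); avg(f"out {hit}",3)
y,im=yel(); print(y.round(2)); cv2.imwrite("pics/scene8.png",im[...,::-1])
E
```

```text
down t35.1 [0.5615 0.0132 0.0128] [ 0.04 -0.    0.31 -0.05 -0.01  0.  ]
grip t35.7 [0.5609 0.0132 0.0125] [-1.61  0.22  3.38 -0.    0.36  0.04]
s1 t36.2 [0.5609 0.0127 0.0154] [-0.04  0.55 -3.52  0.16 -0.   -0.  ]
s4 t36.6 [0.561  0.0119 0.0193] [ 0.29 -0.38 -2.57  0.32  0.01  0.02]
drawn False t37.7 [ 0.5605 -0.0212  0.0222] [ 0.43  0.19 -3.94  0.12 -0.02  0.01]
out False t38.8 [ 0.5593 -0.0857  0.0284] [-0.07 -0.04 -4.18  0.11 -0.01 -0.01]
[322.34 139.25 202.  ]
```

```bash
python3 - <<'E'
from h import *
p=get_obs()["eef_pos"]; bot.move_straight(p+[0,-.02,.06],v=.12)
bot.move_ptp(*pose(RP+[0,0,.03],RYAW,0)); bot.dwell(.2); o=st("hover")
def ctr(n,z):
    im=snapshot(n); cv2.imwrite(f"pics/h_{n}_{z}.png",im[...,::-1]); m=cv2.inRange(cv2.cvtColor(im,cv2.COLOR_RGB2HSV),(6,110,60),(34,255,255))
    if n=="scene": m[:145]=0;m[195:]=0;m[:,:160]=0;m[:,230:]=0
    else: m[:230]=0;m[265:]=0;m[:,:270]=0;m[:,350:]=0
    q=np.argwhere(m)[:,::-1]; return ray(n,q.mean(0),z),len(q)
for n in("scene","top"): print(n,ctr(n,o["eef_pos"][2]+.020+.004))
E
```

```text
hover t40.23 [ 0.4616 -0.152   0.0344] F [ 0.46  0.23 -3.67] M [ 0.02 -0.09 -0.  ] op 0.0205 gf 58.8
scene (array([ 0.45257102, -0.26282648,  0.05838787]), 304)
top (array([ 0.45215998, -0.28501561,  0.05838787]), 205)
```

```bash
python3 - <<'E'
from h import *
p,R=pose(RP,RYAW,0)
hit=bot.move_straight(p+[0,0,-.001],R,v=.03,f_stop=2.5); avg("down %s"%hit,4)
bot.gripper_to(.06); avg("open",3)
q=get_obs()["eef_pos"]; bot.move_straight(q+[0,0,.12],v=.15)
bot.move_j([-60,14.9,-7.9,67,0,76]); bot.dwell(.3)
im=snapshot("scene"); im2=snapshot("top"); st("end")
cv2.imwrite("pics/sceneE.png",im[...,::-1])
a=cv2.resize(im2[150:270,60:360,::-1],None,fx=2.6,fy=2.6,interpolation=cv2.INTER_CUBIC); b=cv2.resize(im[70:180,160:420,::-1],None,fx=3,fy=2.5,interpolation=cv2.INTER_CUBIC)
cv2.imwrite("pics/c8.png",cv2.convertScaleAbs(np.vstack([a,b]),alpha=1.6))
E
```

```text
down True t41.4 [ 0.4596 -0.1519  0.0042] [-0.06 -0.07  5.57  0.    0.01 -0.  ]
open t42.0 [ 0.4578 -0.1513  0.0029] [ 0.03  0.13  0.58 -0.01  0.   -0.  ]
end t44.71 [ 0.2637 -0.4557  0.2313] F [-0.5   1.31 -0.12] M [-0.    0.03 -0.  ] op 0.0601 gf 0.0
```

View pics/c8.png

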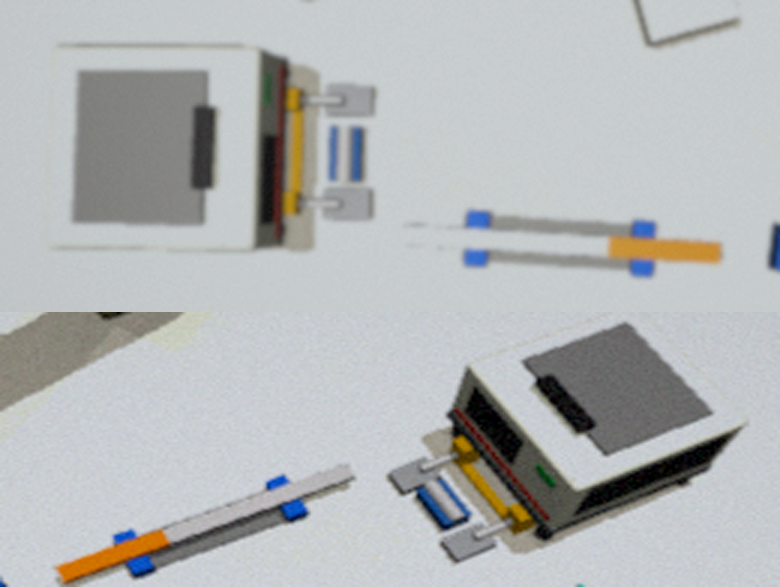

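The bar lies across both saddles (top half, columns 400–720), the prongs are under the raised edge at (293,100) and (290,202), and the arm is clear. Signing off.

```bash
python3 -c "
from station import *
print(workorder.sign_off())"
```

```text
the job is handed in; nothing more can be done
None
```

The job is handed in at about 45 s of the 67 s: the stainer rests on the yellow prop, the bar is back across its rest and the arm is clear; the stop was met with about 2.5 N while inserting, and its load during the press was not measured.

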